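Push a row of cut tube pieces home in a welding fixture and bolt it in

TASK

Push the four tube pieces, as one straight closed-up row, from the tail end along the channel of the blue fixture until the first one meets the stop, which you have to feel for. Keep them standing and together on the way, press the row against the stop with a steady push of about 15 N for half a second (never more than 20 N), then slide the red-knobbed bolt fully across behind the last piece so that the row is shut in, and let go. Leave the mug, the magnet and the spanner where they are.

Things in the scene. Friction and masses are not known exactly. Their poses are not given: they have to be found in the camera images.
- jig: Blue welding fixture screwed to the bench: a straight floorless channel. Origin on the bench on the channel's middle line; x along the push direction (to the stop), y across (to the bolt's side), z up. Rails 14 mm high, inner faces at y = +-16.5 mm (1.5 mm play each side of a tube piece), from x = -107 mm to past the stop. Home row: tail face at x = -120 to -140 mm.
- mouth (a point): Middle of the channel's mouth, on the bench, at fixture x = -133 mm, y = 0. From here to x = -107 mm the rails taper from y = +-28 mm in to +-16.5 mm.
- stop_end (a point): Point on the bench on the middle line at fixture x = 0: the deepest place where the stop's face can be. The stop, a steel block 29 mm wide and 26 mm tall, is screw-set anew for each job: its face stands 0 to 20 mm nearer the mouth than this point. It does not give.
- bolt_guide (a point): Top of the bolt's dark guide (18 mm high), beside the channel's mouth at fixture x = -148.5, y = 37 mm; the guide spans x = -137 to -160, y = 28 to 46 mm, with 4 mm high feet out to x = -174 mm. The bolt in it lies at x = -142.5 to -154.5 mm.
- tube_1: Aluminium square tube piece, 30 x 30 mm, 3 mm wall, 40 mm tall, about 0.06 kg, standing on end. Origin at the centre of its underside, z up, x roughly along the row towards the stop. First of the row, nearest the stop. The row starts outside the mouth, nearly in line with the channel, with small gaps.
- tube_2: Aluminium square tube piece, 30 x 30 mm, 3 mm wall, 40 mm tall, about 0.06 kg, standing on end. Origin at the centre of its underside, z up, x roughly along the row towards the stop. Second of the row.
- tube_3: Aluminium square tube piece, 30 x 30 mm, 3 mm wall, 40 mm tall, about 0.06 kg, standing on end. Origin at the centre of its underside, z up, x roughly along the row towards the stop. Third of the row.
- tube_4: Aluminium square tube piece, 30 x 30 mm, 3 mm wall, 40 mm tall, about 0.06 kg, standing on end. Origin at the centre of its underside, z up, x roughly along the row towards the stop. Last of the row, at the tail, where the push goes in.
- bolt (a joint): Travel of the bolt in m: 0 = drawn back, clear of the channel (nose at fixture y = +24 mm); 0.034 = fully across (nose at y = -10 mm). A steel bar 12 mm wide, 10 mm high, its underside 3 mm above the bench. It slides towards fixture -y against about 2 N of friction and stays where it is left.
- bolt_knob (a point): Middle of the bolt's red knob, an upright round post of 15 mm diameter standing on the bolt's outer end, from 12 to 42 mm above the bench; this point is 31 mm above the bench, on its axis. Pushed from its outer side (fixture +y side) it drives the bolt across; it is about 61 mm outward from the bolt's nose.
- steel_cup: Light metal mug with handle, 69 x 93 mm, 91 mm high, origin at the centre of its underside. Bystander.
- magnet_square: Orange magnetic welding angle lying flat, 65 x 65 x 15 mm, origin at the centre of its underside. Bystander.
- spanner: Steel spanner lying flat, 37 x 176 x 5 mm, origin at the centre of its underside. Bystander.

How it is judged:
By the outcome, as a careful person would: the job done as asked, in the order asked, and still so for the second after the job is handed in, with the robot touching nothing.
It also fails if it takes over 67 s, if anything falls off the work surface, if the arm or the gripper's body presses on something with over 40 N, if the wrist force passes 120 N, or if a joint passes its speed limit or range.

ROBOT

A 6-joint arm with a two-finger parallel gripper is mounted at the origin on a cart in front of the work surface, level with it; the furniture and walls round the work are solid. World frame = base frame: x ahead of the robot, y to its left, z up, the work surface at z = 0. Lengths are in mm, angles in rad, forces in N, time in s.
With the tool pointing down it reaches from about 300 to 775 mm from the base axis. Payload 14.6 kg.
Tool frame: the origin (TCP) lies between the finger pads; the fingertips stand 25 mm ahead of it and the grasp point (between the pads) lies 6 mm ahead of it; z points along the fingers, y is the line along which they close (so a half turn about z gives the same grasp; the last joint's range is limited). The gripper opens to 94 mm and grips with 3 to 60 N. Pads are 16 mm wide; open, the fingers measure 119 mm over their backs; the gripper's body (75 mm by 177 mm) begins 78 mm behind the grasp point.
Start: joints at [1.233, 0.3, 1.521, -0, 1.321, -0.067], TCP at [147.124, 529.947, 230.446] pointing down, gripper open.
Joint ranges: [-3.03, 3.03], [-0.79, 2.21], [0.23, 2.52], [-1.04, 4.18], [0, 3.07], [-2.55, 2.55]. Speed limits (rad/s): [2.22, 2.22, 2.57, 3.14, 3.14, 3.14].

INTERFACE

Orientations are given as [roll, pitch, yaw] about the fixed x, y, z axes, in that order (R = Rz(yaw) Ry(pitch) Rx(roll)).
In Python, from cell import manip gives the robot as it stands. The module is installed in compiled form; this text tells all that it offers.
- The arm moves only by the tool step_arm, never from a script. Its argument "series" is one flat list of numbers, 5 for each row, row after row: the shift along the world's x, y, z in mm, then the turn about the world's z in rad, then the closure, from 0 (fully open) to 1 (shut). In form: [dx, dy, dz, spin, jaw, dx, dy, dz, spin, jaw, ...]. A call has 1 to 20 rows; each row shifts and turns the commanded pose from where the row before left it; what a row does not reach is not made up. A row lasts 1/8 s, in which the tool goes at most 62.5 mm and 10.7 degrees, less where a joint would pass 70% of its speed; a pose out of reach is approached as far as the arm can. A call is refused whole if a number of a shift passes 62.5 or a number of a turn 0.188, either way. A call with a gripper value outside its range is refused whole. The fingers move at their own pace and stop on an object; "squeeze" is the grip in N (left out, the last holds). Time passes only in rows, so rows that do not move let the fingers close. It gives the time, the measured TCP pose, the force, the opening and the grip force at its end, in the units of the state.
- manip.read_state(): the state, without advancing time (a new reading comes with each control period).
- manip.camera(name): name is "side" or "top"; returns (picture, depth): 384x512x3 uint8, blue, green, red; 384x512 float32, mm along the optical axis (not along the pixel's ray), 0 where there is no reading.
- manip.camera_info(name): a dict with "fovy" (degrees; the focal length in pixels is half the picture's height over the tangent of half this angle, whatever the lens; pixels are square), "cx", "cy" (the principal point, pixels), "eye" and "orientation" of the camera in the world. Camera axes: x right, y down, z forward; pixel columns grow to the right and rows downward; lengths in mm; the calibration is good to about 2 mm. A picture is of the moment at which its call begins. camera_info takes no time and is no camera call.
- manip.sign_off(): hands the job in; it is judged then, once.
The state is a dict: "clock": time; "joints": joint angles; "qd": joint speeds; "effort": joint torques, N m; "eef_pos": TCP position; "eef_rot": TCP orientation; "wrist_force": force on the tool from outside, world axes, zero at the start; "moment": the same for the moment, N m; "finger_gap": finger opening in mm; "finger_force": force on a finger pad.
Only numpy, scipy, OpenCV 4.12 (cv2) and the standard library are available. Lean on these libraries where they do the work, as an engineer would, in place of code of your own. Each camera call takes 0.05 s, during which the arm holds its last target. There are 200 camera calls.

## Working session

There is one attempt and no reset: what is moved stays moved. The work goes in short steps, Python scripts to look and compute and a tool call to move; the robot and the scene stay as the last step left them, time stands still between calls to the robot, and variables do not carry over. Pictures are saved under pics/ and viewed, at most 13 in all, crops included, and the job is handed in when it is done.

Besides the shell and the picture viewer there is one more tool, called after "Call:" by a JSON object that holds its "api" and its "payload", one argument or row to a line. step_arm: Moves the arm, as the interface text tells. Its arguments: {"type":"object","properties":{"series":{"type":"array"},"squeeze":{"type":"number"}},"required":["series"]}

```bash
mkdir -p pics; python3 - <<'E'
from cell import manip
import cv2,numpy as np
for n in("top","side"):
    p,d=manip.camera(n); cv2.imwrite(f"pics/{n}0.png",p); np.savez(f"pics/{n}0.npz",p=p,d=d); print(n,manip.camera_info(n))
print(manip.read_state())
E
```

```text
top {'fovy': 48.37362627742924, 'cx': 256.2602062178281, 'cy': 193.55412127886686, 'eye': array([497.23933341,  28.32539839, 949.49192668]), 'orientation': array([-3.06469545e+00,  2.04675003e-05, -1.58401630e+00])}
side {'fovy': 46.88509779948924, 'cx': 254.97035659668356, 'cy': 197.2689834129669, 'eye': array([  88.58766439, -733.20567671,  414.28557382]), 'orientation': array([-1.95022471, -0.02225882, -0.57205177])}
{'clock': 0.1, 'joints': array([ 1.23339653e+00,  3.00397193e-01,  1.52149165e+00, -9.50790582e-06,
        1.32073038e+00, -6.66231818e-02]), 'qd': array([-0.00010111, -0.00115553, -0.00047944, -0.00090418,  0.00066036,
       -0.00142817]), 'effort': array([ 2.63386770e-03, -5.32638574e+01, -3.53286481e+01,  7.10228132e-02,
        2.35117658e-02,  7.91402613e-06]), 'eef_pos': array([147.06249276, 529.75923325, 229.96469673]), 'eef_rot': array([-3.14056775e+00, -5.91533051e-05,  2.87081837e+00]), 'wrist_force': array([-0.49960968, -0.21818079, -0.167466  ]), 'moment': array([-0.01105115,  0.01761311,  0.01847639]), 'finger_force': 0.0, 'finger_gap': 93.77969108195889}
```

View pics/top0.png

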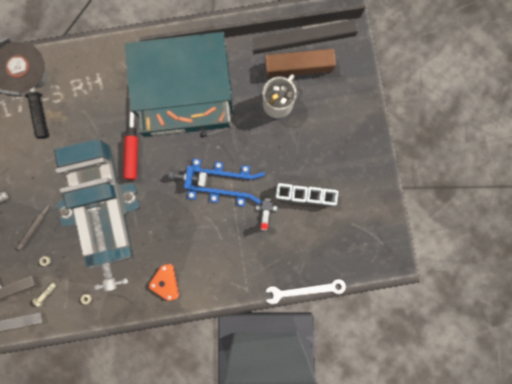

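View pics/side0.png

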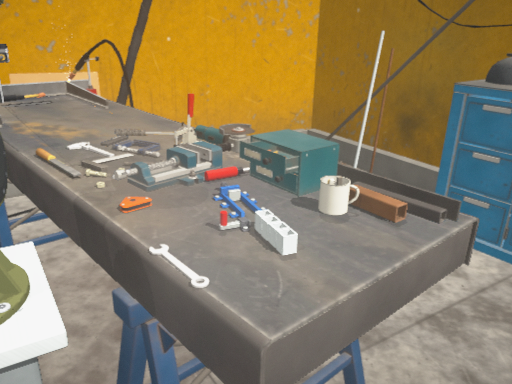

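The top view shows the row of four tubes at about (277–338, 183–205), the blue channel running left to the steel stop at about (203, 178), the red knob at (265, 226), and the mug at (280, 95). The magnet is at (164, 284) and the spanner at (305, 292). The push runs roughly along world +y.

```bash
cat > h.py <<'E'
from cell import manip
import cv2,numpy as np
from scipy.spatial.transform import Rotation as Ro
def ray(n,u,v,z):
    c=manip.camera_info(n); f=192/np.tan(np.radians(c['fovy']/2))
    u=np.atleast_1d(u).astype(float);v=np.atleast_1d(v).astype(float)
    d=np.stack([(u-c['cx'])/f,(v-c['cy'])/f,np.ones_like(u)],-1)@Ro.from_euler('xyz',c['orientation']).as_matrix().T
    return c['eye']+d*((z-c['eye'][2])/d[:,2])[:,None]
def blobs(mask,amin=5):
    n,l,s,c=cv2.connectedComponentsWithStats(mask.astype(np.uint8)); return [(l==i,s[i],c[i]) for i in range(1,n) if s[i][4]>=amin]
E
python3 - <<'E'
from h import *
p=np.load("pics/top0.npz")['p']; cv2.imwrite("pics/crop0.png",cv2.resize(p[145:245,165:350],None,fx=4,fy=4,interpolation=cv2.INTER_CUBIC))
hsv=cv2.cvtColor(p,cv2.COLOR_BGR2HSV); H,S,V=[hsv[...,i] for i in range(3)]
roi=np.zeros(H.shape,bool); roi[145:245,165:350]=1
for nm,m,z in(("blue",(H>100)&(H<125)&(S>130)&(V>80),14),("red",((H<8)|(H>172))&(S>140)&(V>90),42),("white",(S<50)&(V>170),40)):
    for l,s,c in blobs(m&roi,8):
        v,u=np.where(l); r=cv2.minAreaRect(ray("top",u,v,z)[:,:2].astype(np.float32)); print(nm,s,c,np.round(r[0],1),np.round(r[1],1),round(r[2],2))
E
```

```text
blue [184 164  80  40 819] [218.83882784 181.996337  ] [594.2  99. ] [170.7  67.1] 81.1
red [261 224   7   5  31] [263.96774194 225.87096774] [498.1  11.9] [12.7  8.4] 89.24
white [194 160   5   5  14] [195.85714286 162.07142857] [636.4 156.4] [6.1 7.6] 44.79
white [216 164   5   4  13] [218.15384615 165.23076923] [629.3 108.1] [7.6 6.1] 44.22
white [243 167   4   4  12] [244.66666667 168.91666667] [621.5  51.9] [6.4 6.5] 89.35
white [199 172   7  14  83] [201.90361446 178.53012048] [601.2 143.1] [12.8 28. ] 89.77
white [276 183  63  22 552] [307.22101449 193.73007246] [565.1 -80.7] [131.2  34.5] 82.5
white [189 193   5   4  15] [190.86666667 194.66666667] [567.1 166.7] [8.5 6.4] 89.24
white [211 196   5   4  14] [213.28571429 197.85714286] [560.1 119.8] [8.5 6.4] 89.24
white [238 200   5   4  15] [240.13333333 201.53333333] [550.8  62.3] [8.5 6.4] 89.24
white [273 206   4   4  12] [274.66666667 207.75      ] [537. -11.] [6.4 6.4] 89.07
white [263 210   6  13  64] [265.359375 215.75    ] [519.2   8.4] [10.6 25.5] 89.12
```

View pics/crop0.png

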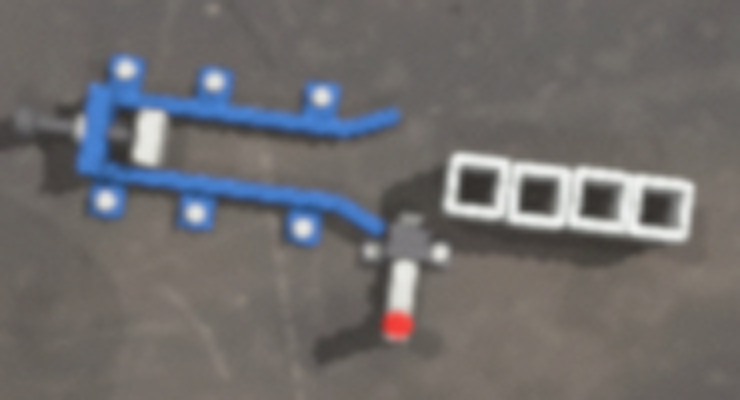

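The crop shows the straight rails, the stop at crop (150, 137), the row at crop (447–693, 153–241), and the knob at crop (398, 325). Next I measure the channel axis and the tube row at the right heights.

```bash
python3 - <<'E'
from h import *
p=np.load("pics/top0.npz")['p']
hsv=cv2.cvtColor(p,cv2.COLOR_BGR2HSV); H,S,V=[hsv[...,i] for i in range(3)]
b=(p[...,0].astype(float)-p[...,2])  # blueness
def edge(col,r): # last crossing scanning r
    x=b[list(r),col]; t=x.max()/2; k=x.argmax()
    while x[k]>t:k+=1
    f=(x[k-1]-t)/(x[k-1]-x[k]); return r[k-1]+f*(r[1]-r[0])
cols=np.arange(209,246)
up=[];lo=[]
for c in cols:
    x=b[160:210,c]; m=184-160+int((c-220)*.13)
    up.append(edge(c,range(164,160+m+1))) ; lo.append(edge(c,range(160+m+20 if 160+m+20<206 else 205,160+m-1,-1)))
A=ray("top",cols,up,0)[:,:2]; B=ray("top",cols,lo,14)[:,:2]
for n,P in(("up z0",A),("lo z14",B)):
    k=np.polyfit(P[:,1],P[:,0],1); r=P[:,0]-np.polyval(k,P[:,1]); g=abs(r)<1.5; k=np.polyfit(P[g,1],P[g,0],1); print(n,k,np.degrees(np.arctan(k[0])),np.polyval(k,100),g.sum(),r.std())
w=(S<50)&(V>150); roi=np.zeros(H.shape,bool); roi[175:215,272:345]=1
v,u=np.where(w&roi); P=ray("top",u,v,40)[:,:2].astype(np.float32); r=cv2.minAreaRect(P); print("row",r,cv2.boxPoints(r).round(1).tolist())
# holes of tubes
d=np.load("pics/top0.npz")['d']; print("depth tube", np.median(d[w&roi]))
hole=(V<110)&roi
hull=cv2.convexHull(np.stack([u,v],1).astype(np.int32)); m=np.zeros(H.shape,np.uint8); cv2.fillConvexPoly(m,hull,1)
for l,s,c in blobs(hole&(cv2.erode(m,np.ones((3,3)))>0),10): print("hole",s[4],c.round(1),ray("top",*c,40)[0].round(1))
for l,s,c in blobs(((H<8)|(H>172))&(S>140)&(V>90)&(np.indices(H.shape)[0]>215)&(np.indices(H.shape)[0]<240)&(np.indices(H.shape)[1]>250)&(np.indices(H.shape)[1]<280),8): print("knob",ray("top",*c,40)[0].round(1))
l=(S<60)&(V>150); r2=np.zeros(H.shape,bool); r2[168:190,197:210]=1
v,u=np.where(l&r2); q=cv2.minAreaRect(ray("top",u,v,26)[:,:2].astype(np.float32)); print("stop",q,cv2.boxPoints(q).round(1).tolist())
E
```

```text
up z0 [1.52593158e-01 5.97277673e+02] 8.676017641886524 612.536988676745 37 0.19753662905810693
lo z14 [1.49834910e-01 5.63754228e+02] 8.52151458758854 578.7377192191083 37 0.22482782377488456
row ((559.6893310546875, -77.55187225341797), (138.87960815429688, 57.72394943237305), 89.24240112304688) [[529.9000244140625, -146.60000610351562], [587.5999755859375, -147.39999389648438], [589.5, -8.5], [531.7000122070312, -7.699999809265137]]
depth tube 919.1073
hole 69 [283.8 191.2] [571.6 -31.3  40. ]
hole 65 [298.9 193.5] [566.3 -63.6  40. ]
hole 60 [314.3 194.4] [563.8 -96.3  40. ]
hole 56 [328.9 196.5] [ 559.  -127.4   40. ]
hole 283 [293.7 204.2] [543.6 -51.9  40. ]
knob [498.3  12.   40. ]
stop ((601.9771118164062, 144.96238708496094), (15.068633079528809, 30.85138702392578), 81.74156951904297) [[585.5999755859375, 139.6999969482422], [616.2000122070312, 135.3000030517578], [618.2999877929688, 150.1999969482422], [587.7999877929688, 154.60000610351562]]
```

Call:
{"api": "step_arm", "payload": {
  "series": [20.2,-35.7,0,-0.0725,1,20.2,-35.7,0,-0.0725,1,20.2,-35.7,0,-0.0725,1,20.2,-35.7,0,-0.0725,1,20.2,-35.7,0,-0.0725,1,20.2,-35.7,0,-0.0725,1,20.2,-35.7,0,-0.0725,1,20.2,-35.7,0,-0.0725,1,20.2,-35.7,0,-0.0725,1,20.2,-35.7,0,-0.0725,1,20.2,-35.7,0,-0.0725,1,20.2,-35.7,0,-0.0725,1,20.2,-35.7,0,-0.0725,1,20.2,-35.7,0,-0.0725,1,20.2,-35.7,0,-0.0725,1,20.2,-35.7,0,-0.0725,1,20.2,-35.7,0,-0.0725,1,20.2,-35.7,0,-0.0725,1,20.2,-35.7,0,-0.0725,1,20.2,-35.7,0,-0.0725,1],
  "squeeze": 10
}}

```text
clock: 2.6
eef_pos: [551.5, -185.3, 230.1]
eef_rot: [-3.141, -0.0, 1.418]
wrist_force: [0.4, 0.5, 0.7]
finger_gap: 0.4
finger_force: 0.0
```

Call:
{"api": "step_arm", "payload": {
  "series": [0,0,-40,0,1,0,0,-40,0,1,0,0,-40,0,1,0,0,-40,0,1,0,0,-20,0,1,0,0,-15,0,1,0,0,0,0,1]
}}

```text
clock: 3.48
eef_pos: [550.8, -183.9, 34.7]
eef_rot: [-3.14, -0.0, 1.421]
wrist_force: [0.1, -0.1, 0.8]
finger_gap: 0.5
finger_force: 0.0
```

```bash
python3 - <<'E'
from h import *
s,_=manip.camera("side"); t,_=manip.camera("top")
a=cv2.resize(s[175:265,195:325],(780,540),interpolation=cv2.INTER_CUBIC); cv2.imwrite("pics/s1.png",a)
cv2.imwrite("pics/t1.png",cv2.resize(t[145:245,190:390],(800,400),interpolation=cv2.INTER_CUBIC))
E
```

```text
(no output)
```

View pics/s1.png

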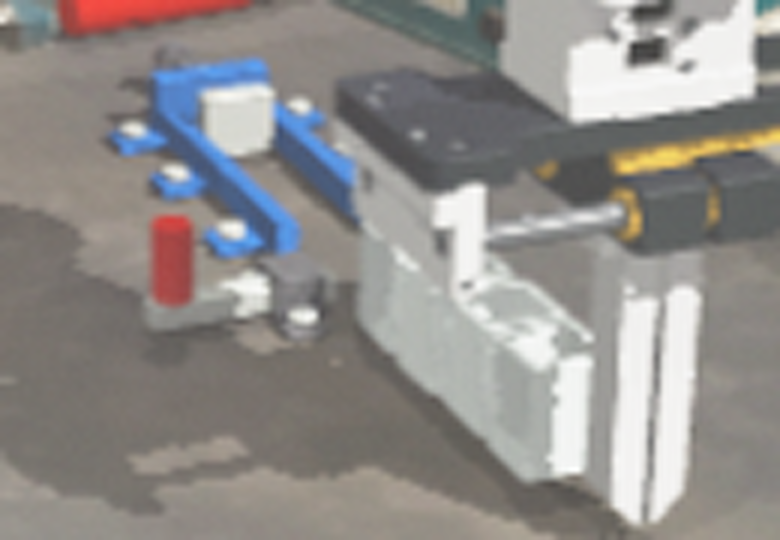

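View pics/t1.png

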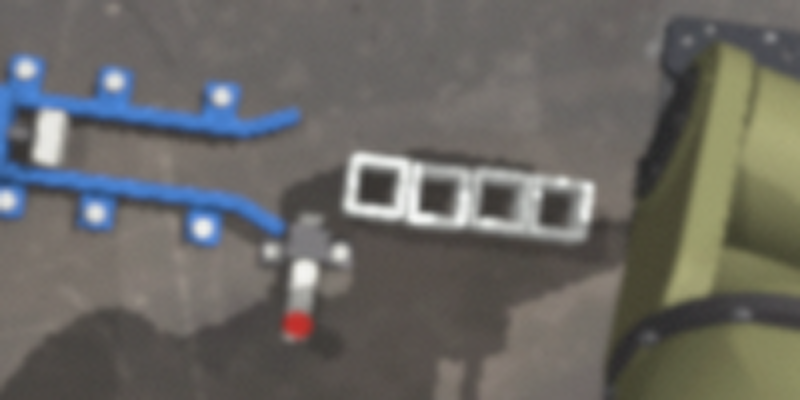

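The fingers are shut about 30 mm behind the tail (gripper at s1 (650, 400)), and the four tubes stand with small gaps (t1 (345–592, 155–240)). I start pushing gently.

Call:
{"api": "step_arm", "payload": {
  "series": [0.6,4,0,0,1,0.6,4,0,0,1,0.6,4,0,0,1,0.6,4,0,0,1,0.6,4,0,0,1,0.3,2,0,0,1,0.3,2,0,0,1,0.3,2,0,0,1,0.3,2,0,0,1,0.3,2,0,0,1,0.3,2,0,0,1,0.3,2,0,0,1,0.3,2,0,0,1,0.3,2,0,0,1,0.3,2,0,0,1,0.3,2,0,0,1,0.3,2,0,0,1]
}}

```text
clock: 5.7
eef_pos: [557.7, -139.9, 35.4]
eef_rot: [-3.142, 0.0, 1.421]
wrist_force: [-0.3, -0.8, -0.3]
finger_gap: 0.7
finger_force: 0.7
```

```bash
python3 - <<'E'
from h import *
t,_=manip.camera("top"); print(manip.read_state()['wrist_force'])
cv2.imwrite("pics/t2.png",cv2.resize(t[145:245,190:390],(800,400),interpolation=cv2.INTER_CUBIC))
E
```

```text
[ 0.29050101 -0.05100946  0.00859271]
```

View pics/t2.png

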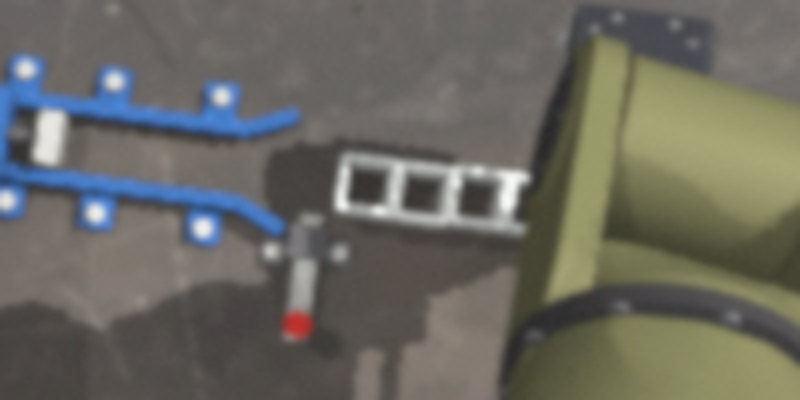

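The gaps are closed and the row is straight, with its front at crop (340, 183). I push on into the taper.

Call:
{"api": "step_arm", "payload": {
  "series": [0.5,2.5,0,0,1,0.5,2.5,0,0,1,0.5,2.5,0,0,1,0.5,2.5,0,0,1,0.5,2.5,0,0,1,0.5,2.5,0,0,1,0.5,2.5,0,0,1,0.5,2.5,0,0,1,0.5,2.5,0,0,1,0.5,2.5,0,0,1,0.4,2.5,0,0,1,0.4,2.5,0,0,1,0.4,2.5,0,0,1,0.4,2.5,0,0,1,0.4,2.5,0,0,1,0.4,2.5,0,0,1,0.4,2.5,0,0,1,0.4,2.5,0,0,1,0.4,2.5,0,0,1,0.4,2.5,0,0,1]
}}

```text
clock: 8.25
eef_pos: [566.7, -89.9, 35.4]
eef_rot: [-3.142, -0.0, 1.421]
wrist_force: [-0.2, -2.3, -0.1]
finger_gap: 0.9
finger_force: 0.8
```

```bash
python3 - <<'E'
from h import *
t,_=manip.camera("top"); s,_=manip.camera("side"); print(manip.read_state()['wrist_force'])
a=cv2.resize(t[145:245,180:340],(800,500),interpolation=cv2.INTER_CUBIC)
cv2.imwrite("pics/t3.png",a)
E
```

```text
[ 0.51090081 -0.4106835  -1.47423012]
```

View pics/t3.png

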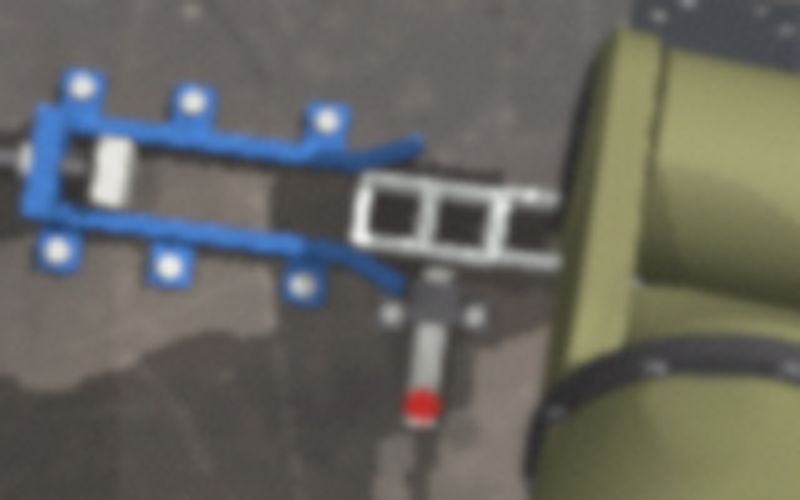

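The front tube has entered the taper at crop (355, 210), the row is together, and the force is low. I continue along the channel.

Call:
{"api": "step_arm", "payload": {
  "series": [0.37,2.5,0,0,1,0.37,2.5,0,0,1,0.37,2.5,0,0,1,0.37,2.5,0,0,1,0.37,2.5,0,0,1,0.37,2.5,0,0,1,0.37,2.5,0,0,1,0.37,2.5,0,0,1,0.37,2.5,0,0,1,0.37,2.5,0,0,1,0.37,2.5,0,0,1,0.37,2.5,0,0,1,0.37,2.5,0,0,1,0.37,2.5,0,0,1]
}}

```text
clock: 10.1
eef_pos: [571.9, -54.9, 35.4]
eef_rot: [-3.142, -0.0, 1.421]
wrist_force: [0.3, -1.6, 0.0]
finger_gap: 0.4
finger_force: 0.8
```

```bash
python3 - <<'E'
from h import *
t,_=manip.camera("top"); s,_=manip.camera("side"); print(manip.read_state()['wrist_force'])
a=cv2.resize(t[145:235,180:310],(780,540),interpolation=cv2.INTER_CUBIC)
cv2.imwrite("pics/t4.png",a)
E
```

```text
[-0.83358876  0.11023176 -0.31796315]
```

View pics/t4.png

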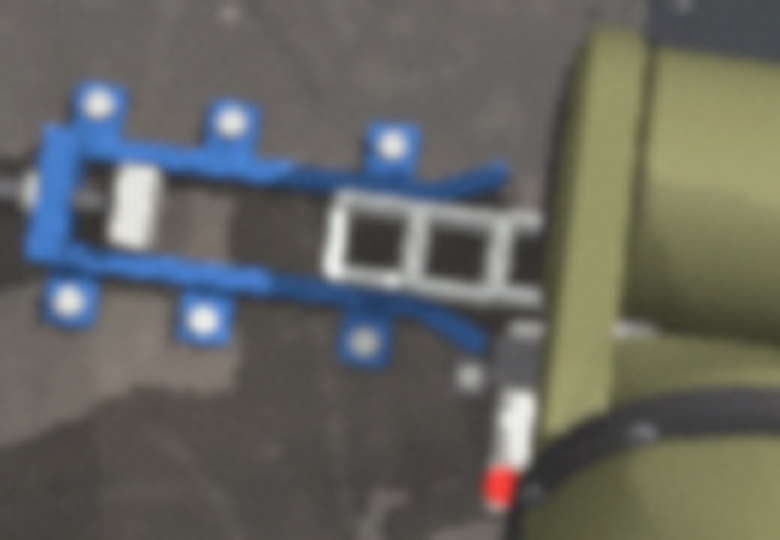

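Tube 1 is inside the rails at crop (330–410, 195–285), and the row is still together. I go on to short of the earliest possible stop.

Call:
{"api": "step_arm", "payload": {
  "series": [0.37,2.5,0,0,1,0.37,2.5,0,0,1,0.37,2.5,0,0,1,0.37,2.5,0,0,1,0.37,2.5,0,0,1,0.37,2.5,0,0,1,0.37,2.5,0,0,1,0.37,2.5,0,0,1,0.37,2.5,0,0,1,0.37,2.5,0,0,1,0.37,2.5,0,0,1,0.37,2.5,0,0,1,0.37,2.5,0,0,1,0.37,2.5,0,0,1,0.37,2.5,0,0,1,0.37,2.5,0,0,1,0.37,2.5,0,0,1,0.3,2,0,0,1]
}}

```text
clock: 12.45
eef_pos: [578.5, -10.4, 35.5]
eef_rot: [-3.142, 0.0, 1.421]
wrist_force: [0.6, -0.8, -0.2]
finger_gap: 0.4
finger_force: 0.7
```

Call:
{"api": "step_arm", "payload": {
  "series": [0.15,1,0,0,1,0.15,1,0,0,1,0.15,1,0,0,1,0.15,1,0,0,1]
}}

```text
clock: 12.95
eef_pos: [579.1, -6.5, 35.5]
eef_rot: [3.142, -0.0, 1.421]
wrist_force: [-0.4, -1.9, -0.0]
finger_gap: 0.5
finger_force: 0.7
```

```bash
python3 - <<'E'
from h import *
t,_=manip.camera("top"); print(manip.read_state()['wrist_force'])
a=cv2.resize(t[145:225,180:300],(780,520),interpolation=cv2.INTER_CUBIC)
cv2.imwrite("pics/t5.png",a)
E
```

```text
[ 1.22633303 -0.69491929 -0.43177045]
```

View pics/t5.png

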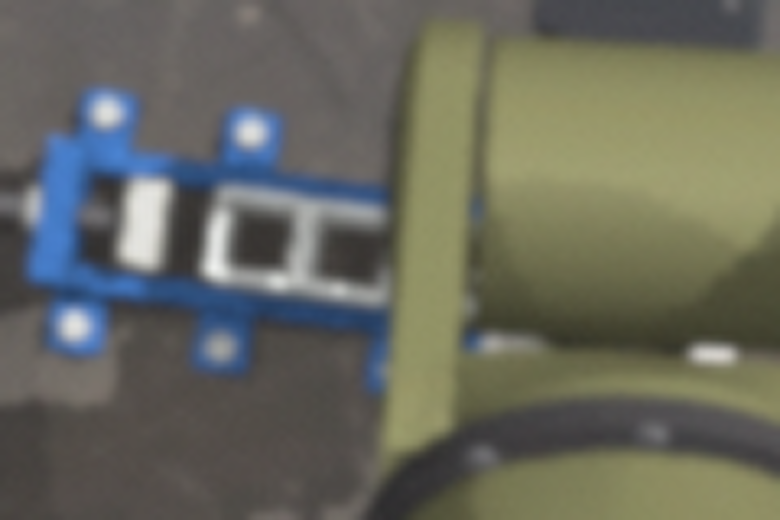

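Tube 1's front (crop 210, 240) is about 13 mm short of the stop face (crop 170, 225).

Call:
{"api": "step_arm", "payload": {
  "series": [0.15,1,0,0,1,0.15,1,0,0,1,0.15,1,0,0,1,0.15,1,0,0,1,0.15,1,0,0,1,0.15,1,0,0,1,0.15,1,0,0,1,0.15,1,0,0,1]
}}

```text
clock: 14.0
eef_pos: [580.3, 1.5, 35.4]
eef_rot: [-3.142, 0.0, 1.421]
wrist_force: [0.1, -1.3, -0.3]
finger_gap: 0.6
finger_force: 0.7
```

Call:
{"api": "step_arm", "payload": {
  "series": [0.06,0.4,0,0,1,0.06,0.4,0,0,1,0.06,0.4,0,0,1,0.06,0.4,0,0,1]
}}

```text
clock: 14.5
eef_pos: [580.6, 3.0, 35.5]
eef_rot: [3.142, -0.0, 1.421]
wrist_force: [-0.1, -1.8, -0.3]
finger_gap: 0.5
finger_force: 0.7
```

Call:
{"api": "step_arm", "payload": {
  "series": [0.06,0.4,0,0,1,0.06,0.4,0,0,1,0.06,0.4,0,0,1]
}}

```text
clock: 14.88
eef_pos: [580.7, 4.3, 35.5]
eef_rot: [-3.142, -0.0, 1.421]
wrist_force: [-0.4, -1.3, -0.3]
finger_gap: 0.3
finger_force: 0.7
```

Call:
{"api": "step_arm", "payload": {
  "series": [0.06,0.4,0,0,1,0.06,0.4,0,0,1,0.06,0.4,0,0,1]
}}

```text
clock: 15.25
eef_pos: [580.9, 5.5, 35.5]
eef_rot: [3.142, 0.0, 1.421]
wrist_force: [0.9, -1.6, -0.8]
finger_gap: 0.7
finger_force: 0.7
```

Call:
{"api": "step_arm", "payload": {
  "series": [0.06,0.4,0,0,1,0.06,0.4,0,0,1,0.06,0.4,0,0,1]
}}

```text
clock: 15.62
eef_pos: [581.1, 6.6, 35.4]
eef_rot: [-3.142, 0.0, 1.421]
wrist_force: [0.5, -1.5, -0.6]
finger_gap: 0.5
finger_force: 0.7
```

Call:
{"api": "step_arm", "payload": {
  "series": [0.06,0.4,0,0,1,0.06,0.4,0,0,1,0.06,0.4,0,0,1]
}}

```text
clock: 16.0
eef_pos: [581.3, 7.9, 35.4]
eef_rot: [-3.142, -0.0, 1.421]
wrist_force: [-0.1, -2.0, -0.9]
finger_gap: 0.5
finger_force: 0.7
```

Call:
{"api": "step_arm", "payload": {
  "series": [0.06,0.4,0,0,1,0.06,0.4,0,0,1]
}}

```text
clock: 16.25
eef_pos: [581.4, 8.7, 35.4]
eef_rot: [-3.142, 0.0, 1.421]
wrist_force: [0.8, -1.3, -0.5]
finger_gap: 0.5
finger_force: 0.7
```

Call:
{"api": "step_arm", "payload": {
  "series": [0.06,0.4,0,0,1,0.06,0.4,0,0,1]
}}

```text
clock: 16.5
eef_pos: [581.5, 9.5, 35.5]
eef_rot: [3.142, 0.0, 1.421]
wrist_force: [0.5, -2.5, -1.1]
finger_gap: 0.3
finger_force: 0.7
```

Call:
{"api": "step_arm", "payload": {
  "series": [0.06,0.4,0,0,1,0.06,0.4,0,0,1]
}}

```text
clock: 16.75
eef_pos: [581.6, 10.3, 35.4]
eef_rot: [-3.142, -0.0, 1.421]
wrist_force: [-1.0, -0.9, -0.2]
finger_gap: 0.4
finger_force: 0.7
```

Call:
{"api": "step_arm", "payload": {
  "series": [0.06,0.4,0,0,1]
}}

```text
clock: 16.88
eef_pos: [581.7, 10.7, 35.4]
eef_rot: [-3.142, 0.0, 1.421]
wrist_force: [-0.1, -1.5, 0.1]
finger_gap: 0.5
finger_force: 0.7
```

Call:
{"api": "step_arm", "payload": {
  "series": [0.06,0.4,0,0,1]
}}

```text
clock: 17.0
eef_pos: [581.7, 11.1, 35.4]
eef_rot: [3.142, 0.0, 1.421]
wrist_force: [-0.2, -1.9, 0.0]
finger_gap: 0.1
finger_force: 0.7
```

Call:
{"api": "step_arm", "payload": {
  "series": [0.06,0.4,0,0,1,0.06,0.4,0,0,1]
}}

```text
clock: 17.25
eef_pos: [581.9, 11.8, 35.4]
eef_rot: [-3.142, 0.0, 1.421]
wrist_force: [0.2, -0.5, 0.2]
finger_gap: 0.5
finger_force: 0.7
```

Call:
{"api": "step_arm", "payload": {
  "series": [0.06,0.4,0,0,1,0.06,0.4,0,0,1]
}}

```text
clock: 17.5
eef_pos: [582.0, 12.4, 35.5]
eef_rot: [3.142, 0.0, 1.421]
wrist_force: [0.5, -6.4, -0.1]
finger_gap: 0.8
finger_force: 2.9
```

Call:
{"api": "step_arm", "payload": {
  "series": [0.06,0.4,0,0,1]
}}

```text
clock: 17.62
eef_pos: [582.1, 12.5, 35.5]
eef_rot: [3.141, 0.001, 1.421]
wrist_force: [-0.4, -8.5, -0.1]
finger_gap: 0.7
finger_force: 4.3
```

Call:
{"api": "step_arm", "payload": {
  "series": [0.06,0.4,0,0,1]
}}

```text
clock: 17.75
eef_pos: [582.2, 12.5, 35.5]
eef_rot: [3.141, 0.001, 1.421]
wrist_force: [-0.7, -11.3, 1.1]
finger_gap: 0.5
finger_force: 5.6
```

The stop is felt, at about 7 N per mm. I ease up to 15 N.

Call:
{"api": "step_arm", "payload": {
  "series": [0.06,0.4,0,0,1,0,0,0,0,1]
}}

```text
clock: 18.0
eef_pos: [582.3, 12.5, 35.6]
eef_rot: [3.141, 0.002, 1.42]
wrist_force: [0.5, -12.2, 0.7]
finger_gap: 0.3
finger_force: 6.1
```

Call:
{"api": "step_arm", "payload": {
  "series": [0.06,0.4,0,0,1,0,0,0,0,1]
}}

```text
clock: 18.25
eef_pos: [582.3, 12.5, 35.6]
eef_rot: [3.141, 0.002, 1.42]
wrist_force: [-0.1, -14.8, 1.2]
finger_gap: 0.5
finger_force: 7.5
```

Call:
{"api": "step_arm", "payload": {
  "series": [0,0,0,0,1,0,0,0,0,1,0,0,0,0,1]
}}

```text
clock: 18.62
eef_pos: [582.3, 12.6, 35.6]
eef_rot: [3.141, 0.002, 1.42]
wrist_force: [-0.2, -15.1, 0.7]
finger_gap: 0.7
finger_force: 7.4
```

Call:
{"api": "step_arm", "payload": {
  "series": [0,0,0,0,1,0,0,0,0,1,0,0,0,0,1]
}}

```text
clock: 19.0
eef_pos: [582.4, 12.6, 35.6]
eef_rot: [3.141, 0.002, 1.42]
wrist_force: [-1.1, -15.0, 0.7]
finger_gap: 0.4
finger_force: 7.4
```

The press held at 15 N for over half a second. I retreat, lift and go to the outer side of the knob.

Call:
{"api": "step_arm", "payload": {
  "series": [-0.15,-1,0,0,1,-0.15,-1,0,0,1,-0.15,-1,0,0,1,-0.6,-4,0,0,1,-0.6,-4,0,0,1,-0.6,-4,0,0,1,-0.6,-4,0,0,1,-0.6,-4,0,0,1,0,0,20,0,1,0,0,20,0,1,0,0,20,0,1,-31,7,0,0,1,-31,7,0,0,1,-31,7,0,0,1,-31,7,0,0,1,0,0,0,0,1]
}}

```text
clock: 21.0
eef_pos: [453.6, 19.5, 95.7]
eef_rot: [-3.141, -0.0, 1.421]
wrist_force: [-0.6, 0.3, -0.9]
finger_gap: 0.3
finger_force: 0.0
```

```bash
python3 - <<'E'
from h import *
t,_=manip.camera("top"); s,_=manip.camera("side"); print(manip.read_state()['wrist_force'])
a=np.hstack([cv2.resize(t[145:245,180:300],(400,333),interpolation=cv2.INTER_CUBIC),cv2.resize(s[160:260,190:310],(400,333),interpolation=cv2.INTER_CUBIC)])
cv2.imwrite("pics/t6.png",a)
for n,p in(("top",t),("side",s)):
    h=cv2.cvtColor(p,cv2.COLOR_BGR2HSV);H,S,V=[h[...,i] for i in range(3)]
    for l,q,c in blobs(((H<8)|(H>172))&(S>140)&(V>60),8):
        if 200<c[0]<300 and 195<c[1]<260: print(n,q,c,ray(n,*c,42 if n=="top" else 27)[0].round(1))
E
```

```text
[ 0.19069368  0.15060667 -0.2997039 ]
top [260 224   8   5  32] [263.84375 225.875  ] [498.3  12.3  42. ]
side [220 211   7  14  72] [223.76388889 217.19444444] [502.7  15.9  27. ]
```

View pics/t6.png

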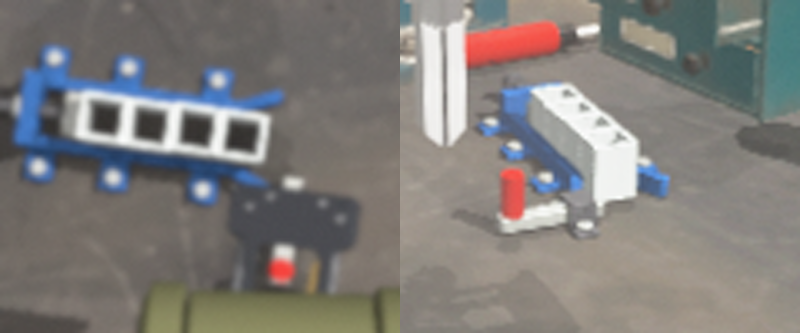

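The row is closed and upright against the stop, with its tail clear of the bolt. I go down and push the knob across.

Call:
{"api": "step_arm", "payload": {
  "series": [0,0,-20,0,1,0,0,-20,0,1,0,0,-12,0,1,0,0,0,0,1,4,-0.6,0,0,1,4,-0.6,0,0,1,4,-0.6,0,0,1,4,-0.6,0,0,1,2,-0.3,0,0,1,2,-0.3,0,0,1,2,-0.3,0,0,1]
}}

```text
clock: 22.48
eef_pos: [476.8, 15.9, 43.4]
eef_rot: [-3.142, -0.0, 1.421]
wrist_force: [0.8, 0.6, 0.0]
finger_gap: 0.5
finger_force: 0.0
```

Call:
{"api": "step_arm", "payload": {
  "series": [2,-0.3,0,0,1,2,-0.3,0,0,1,2,-0.3,0,0,1,2,-0.3,0,0,1,2,-0.3,0,0,1]
}}

```text
clock: 23.1
eef_pos: [486.8, 14.4, 43.4]
eef_rot: [-3.141, 0.0, 1.421]
wrist_force: [-3.4, 0.8, 0.6]
finger_gap: 0.5
finger_force: 1.0
```

Call:
{"api": "step_arm", "payload": {
  "series": [2,-0.3,0,0,1,2,-0.3,0,0,1,2,-0.3,0,0,1,2,-0.3,0,0,1,2,-0.3,0,0,1]
}}

```text
clock: 23.72
eef_pos: [496.9, 12.9, 43.4]
eef_rot: [-3.142, -0.0, 1.421]
wrist_force: [-2.4, -0.0, 0.6]
finger_gap: 0.2
finger_force: 1.0
```

Call:
{"api": "step_arm", "payload": {
  "series": [2,-0.3,0,0,1,2,-0.3,0,0,1,2,-0.3,0,0,1,2,-0.3,0,0,1,1,-0.15,0,0,1,1,-0.15,0,0,1]
}}

```text
clock: 24.48
eef_pos: [506.8, 11.4, 43.4]
eef_rot: [-3.142, 0.0, 1.421]
wrist_force: [-2.5, -0.4, 1.3]
finger_gap: 0.4
finger_force: 1.0
```

Call:
{"api": "step_arm", "payload": {
  "series": [0.7,-0.1,0,0,1,0.7,-0.1,0,0,1,0.7,-0.1,0,0,1]
}}

```text
clock: 24.85
eef_pos: [508.9, 11.1, 43.5]
eef_rot: [3.142, 0.0, 1.421]
wrist_force: [-1.8, -0.0, 0.7]
finger_gap: 0.4
finger_force: 1.0
```

Call:
{"api": "step_arm", "payload": {
  "series": [0.7,-0.1,0,0,1,0.7,-0.1,0,0,1]
}}

```text
clock: 25.1
eef_pos: [510.3, 10.9, 43.4]
eef_rot: [-3.142, 0.0, 1.421]
wrist_force: [-2.2, 0.0, 0.5]
finger_gap: 0.5
finger_force: 1.0
```

Call:
{"api": "step_arm", "payload": {
  "series": [0.7,-0.1,0,0,1]
}}

```text
clock: 25.22
eef_pos: [511.0, 10.8, 43.4]
eef_rot: [-3.142, 0.0, 1.421]
wrist_force: [-2.1, -0.4, 0.7]
finger_gap: 0.4
finger_force: 1.0
```

Call:
{"api": "step_arm", "payload": {
  "series": [0.7,-0.1,0,0,1,0.7,-0.1,0,0,1]
}}

```text
clock: 25.48
eef_pos: [511.5, 10.7, 43.3]
eef_rot: [-3.139, 0.0, 1.421]
wrist_force: [-12.0, -0.1, 7.7]
finger_gap: 0.3
finger_force: 6.2
```

Call:
{"api": "step_arm", "payload": {
  "series": [0.7,-0.1,0,0,1]
}}

```text
clock: 25.6
eef_pos: [511.6, 10.7, 43.3]
eef_rot: [-3.137, 0.0, 1.421]
wrist_force: [-17.1, 1.0, 12.4]
finger_gap: 0.5
finger_force: 8.7
```

Call:
{"api": "step_arm", "payload": {
  "series": [0.7,-0.1,0,0,1]
}}

```text
clock: 25.72
eef_pos: [511.6, 10.7, 43.2]
eef_rot: [-3.136, 0.0, 1.421]
wrist_force: [-23.3, 0.7, 16.3]
finger_gap: 0.5
finger_force: 11.3
```

Call:
{"api": "step_arm", "payload": {
  "series": [0.7,-0.1,0,0,1]
}}

```text
clock: 25.85
eef_pos: [511.8, 10.7, 43.2]
eef_rot: [-3.134, 0.001, 1.421]
wrist_force: [-27.8, 2.4, 19.3]
finger_gap: 0.5
finger_force: 13.9
```

The bolt met its end stop. I back off, lift away and check.

Call:
{"api": "step_arm", "payload": {
  "series": [-1.5,0.2,0,0,1,-1.5,0.2,0,0,1,-2,0.3,0,0,1,-5,0.8,0,0,1,-10,1.5,0,0,1,-15,2.3,0,0,1,-10,1.5,20,0,1,0,0,30,0,1,0,0,40,0,1,-20,20,40,0,1,-20,40,40,0,1,0,50,20,0,1,0,50,0,0,1,0,50,0,0,1,0,30,0,0,1,0,0,0,0,1]
}}

```text
clock: 27.85
eef_pos: [428.7, 258.3, 233.0]
eef_rot: [-3.141, 0.0, 1.423]
wrist_force: [0.4, -0.1, -1.1]
finger_gap: 0.2
finger_force: 0.0
```

```bash
python3 - <<'E'
from h import *
t,_=manip.camera("top"); s,_=manip.camera("side"); print(manip.read_state()['wrist_force'])
a=np.hstack([cv2.resize(t[145:245,180:300],(400,333),interpolation=cv2.INTER_CUBIC),cv2.resize(s[160:260,190:310],(400,333),interpolation=cv2.INTER_CUBIC)])
cv2.imwrite("pics/t7.png",a)
h=cv2.cvtColor(t,cv2.COLOR_BGR2HSV);H,S,V=[h[...,i] for i in range(3)]
for l,q,c in blobs(((H<8)|(H>172))&(S>140)&(V>60),8):
    if 200<c[0]<300 and 195<c[1]<260: print(q,c,ray("top",*c,42)[0].round(1))
E
```

```text
[-0.1137474   0.02108024  0.14495473]
[262 208   8   6  37] [265.89189189 210.86486486] [530.    7.5  42. ]
```

View pics/t7.png

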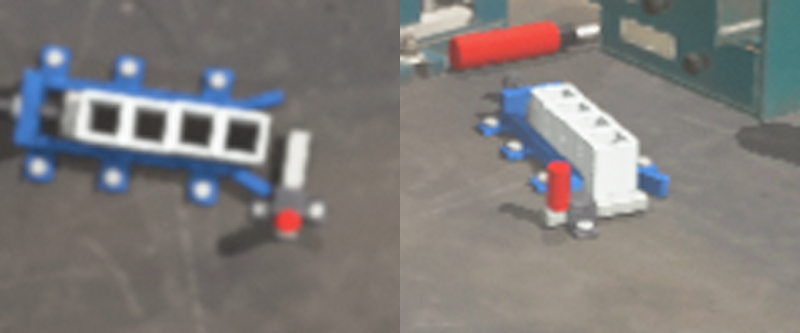

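The knob moved in about 33 mm to a hard stop. The bolt bar lies across behind the tail (crop 297, 160), the row stands against the stop, and the arm is clear.

```bash
python3 -c "
from cell import manip
print(manip.sign_off())"
```

```text
the job is handed in; nothing more can be done
None
```

The job is handed in: the row was pressed against the stop at about 15 N for over half a second, the bolt was slid to its hard stop behind the last tube, and the arm was clear of everything by about 28 s; the camera put the bolt travel at 32 to 33 mm of the 34 mm, within its error.

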